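# Close the specimen chamber and hold it to the ventilator's docking plate

## Robot

A 6-joint arm with a two-finger parallel gripper is mounted at the origin on the work surface. World frame = base frame: x ahead of the robot, y to its left, z up, the work surface at z = 0. Lengths are in m, angles in rad, forces in N, time in s.
With the tool pointing down it reaches from about 0.3 to 0.95 m from the base axis. Payload 3.1 kg.
Tool frame: the origin (TCP) lies at the very end of the fingers, on their centre line; the grasp point (between the pads) lies 19 mm behind it; z points along the fingers, y is the line along which they close (so a half turn about z gives the same grasp; the last joint's range is limited). The gripper opens to 85 mm and grips with 20 to 120 N. Pads are 22 mm wide; open, the fingers measure 114 mm over their backs; the gripper's body (76 mm by 85 mm) begins 54 mm behind the grasp point. The pads swing forward as they close: fully open they stand 13 mm farther back than shut.
Start: joints at [-1.197, 0.308, 1.634, -0, 1.2, -0.07], TCP at [0.268, -0.564, 0.231] pointing down, gripper open.
Joint ranges: [-3.06, 3.06], [-0.79, 1.96], [0.05, 2.63], [-1.19, 4.34], [0.05, 2.64], [-2.94, 2.94]. Speed limits (rad/s): [2.79, 2.79, 3.14, 3.14, 3.14, 3.14].

## Interface

Orientations are given as a 3x3 rotation matrix whose columns are the frame's x, y, z axes.
In Python, from cell import env, cams, job_done gives the robot as it stands.
- The arm moves only by the shell command python3 -m handwheel 'ROWS' [FORCE]. ROWS is a JSON object of lists of equal length, an entry for each row: "offset": the shift along the tool's x, y, z each as a share of 20 mm, from -1 to 1, a list of three; "yaw": the turn about the tool's z as a share of 8 degrees, from -1 to 1; "jaw": the finger opening in mm, from 0 to 85.4. In form: {"offset": [[dx, dy, dz], ...], "yaw": [yaw, ...], "jaw": [jaw, ...]}. A call has exactly 10 rows; each row shifts and turns the commanded pose from where the row before left it, along the tool's axes as they then stand; what a row does not reach is not made up. A row lasts 1/10 s, in which the tool goes at most 50 mm and 8.59 degrees, less where a joint would pass 70% of its speed; a pose out of reach is approached as far as the arm can. A call with a number of a shift or a turn outside -1 to 1 is refused whole. A call with a gripper value outside its range is refused whole. The fingers move at their own pace and stop on an object; FORCE is the grip in N (left out, the last holds). Time passes only in rows, so rows that do not move let the fingers close, or fill a call up. It gives the time, the measured TCP pose, the force, the opening and the grip force at its end, in the units of the state.
- env.state(): the state, without advancing time (a new reading comes with each control period).
- cams.camera(name): name is "side" or "top" or "wrist"; returns the picture (384x512x3 uint8, blue, green, red); there is no depth.
- cams.get_calibration(name): a dict with "fovy" (degrees; the focal length in pixels is half the picture's height over the tangent of half this angle, whatever the lens; pixels are square), "cx", "cy" (the principal point, pixels), "world_from_camera" (4x4, takes a point from camera to world coordinates). Camera axes: x right, y down, z forward; pixel columns grow to the right and rows downward; lengths in m; the calibration is good to about 2 mm. A picture is of the moment at which its call begins: read the wrist's pose just before it. get_calibration takes no time and is no camera call; for the wrist camera it gives the pose at the moment of the call.
- job_done(): hands the job in; it is judged then, once.
The state is a dict: "t": time; "joints": joint angles; "qvel": joint speeds; "joint_torque": joint torques, N m; "position": TCP position; "ee_rot": TCP orientation; "wrist_force": force on the tool from outside, world axes, zero at the start; "ft_torque": the same for the moment, N m; "finger_gap": finger opening in m; "gripper_force": force on a finger pad.
Only numpy, scipy, OpenCV 4.12 (cv2) and the standard library are available. Lean on these libraries where they do the work, as an engineer would, in place of code of your own. Each camera call takes 0.05 s, during which the arm holds its last target. There are 200 camera calls.

## Task

Put the lid on the loaded white specimen chamber so that it sits fully home, then stand the closed chamber on the bench with its black port centred on the gasket ring of the ventilator's sprung docking plate and press it squarely against the plate, so that a colleague can screw it on. Push until the pointer stands in the green part of the scale (about 8 N), never into the red, and keep it there steadily: finish while still holding the chamber and pressing, do not let go. Leave the other things on the bench where they are.

Things in the scene. Friction and masses are not known exactly. Their poses are not given: they have to be found in the camera images.
- chamber: White open-topped specimen chamber, loose on the bench: 100 long (its x), 60 wide (y), 45 high, walls 6, opening 88 x 48; an orange specimen block inside reaches 20 up. Origin at the centre of its underside, z up. A black round port, 24 across, marks its +x end face only. About 0.25 kg.
- port (a point): Centre of the black port on the chamber's +x end face: 50 along x and 22 up from the chamber's origin.
- lid: Blue plate 100 x 60 x 5, grey plug 82 x 42 x 6 below, black bar handle on top 44 long (x), 14 wide (y), 24 high. Origin: centre of the plug's underside, z up; plate 6 to 11, handle 11 to 35 above it. Lies plug down on the bench. Home: plug in the chamber's opening (3 clearance, either way round), plate on the rim, origin 39 above the chamber's. About 0.06 kg.
- dock: Blue and white ventilator unit fixed to the bench, with a sprung docking plate in front. Origin on the bench below the middle of the unpressed plate's front face. Its x (level) is the push direction, into the unit. Behind the origin: aluminium spring housing from 65 on, 100 wide, 66 high; unit from 135 on, 105 high (knobs to 120). Open bench in front.
- plate_face (a point): Middle of the front face of the aluminium docking plate (plate 90 wide, 12 thick, from 2 to 42 above the bench), marked by a black gasket ring 36 across; 22 above the bench. It moves with the plate.
- plate (a joint): How far the plate is pushed in, m: 0 free, 0.040 stop. Spring 400 N/m, no preload: 0.020 is 8 N. A black T-shaped pointer rides with it over the scale on top of the housing: white to 0.012, green 0.012 to 0.028 (5 to 11 N), white to 0.034, then red. Let go, it springs back and pushes the chamber out.
- screwdriver: Bystander: screwdriver, 160 long, lying; origin under its middle.
- dish: Bystander: shallow clear glass dish, 84 across, 16 high; origin under its centre.
- vial: Bystander: upright white sample bottle with red cap, 38 across, 75 high; origin under its centre.
- forceps: Bystander: steel forceps lying flat, 130 long, 8 high; origin under the middle.
- swab_box: Bystander: cardboard box, 50 x 80 x 35 high; origin under its centre.
- syringe: Bystander: white syringe with blue plunger lying down, about 135 long, 16 high (30 wide at its flange); origin under the barrel's middle.
- screw_tray: Bystander: small square steel tray with brass thumbscrews in it, 70 x 70 x 18 high (screws to 25 high); origin under its centre.
Things that resemble listed ones, but are neither listed nor needed, are in the scene too. There is more than one size of the lid; the job needs the middle-sized.

How it is judged:
By the outcome, as a careful person would: the job done as asked, in the order asked, and still so for the second after the job is handed in, while the arm keeps its last pose, push and grip.
It also fails if it takes over 64 s, if anything falls off the work surface, if the arm or the gripper's body presses on something with over 40 N, if the wrist force passes 120 N, or if a joint passes its speed limit or range.

## Working session

There is one attempt and no reset: what is moved stays moved. The work goes in short steps, Python scripts to look and compute and a shell command to move; the robot and the scene stay as the last step left them, time stands still between calls to the robot, and variables do not carry over. Pictures are saved under pics/ and viewed, at most 10 in all, crops included, and the job is handed in when it is done.

```bash
ls; mkdir -p pics
python3 - <<'E'
from cell import env,cams
import cv2,numpy as np
s=env.state(); print(s['t'],s['position'],s['ee_rot'],s['finger_gap'])
for n in ['top','side']:
    im=cams.camera(n); cv2.imwrite(f'pics/{n}0.png',im)
    c=cams.get_calibration(n); print(n,c['fovy'],c['cx'],c['cy'],np.round(c['world_from_camera'],4).tolist())
a=cv2.imread('pics/top0.png');cv2.imwrite('pics/top0b.png',cv2.resize(a,(800,600),interpolation=cv2.INTER_CUBIC))
a=cv2.imread('pics/side0.png');cv2.imwrite('pics/side0b.png',cv2.resize(a,(800,600),interpolation=cv2.INTER_CUBIC))
E
```

```text
pics
0.0 [ 0.26802806 -0.56370351  0.23003857] [[ 9.03140206e-01  4.29344951e-01 -8.25910655e-04]
 [ 4.29345708e-01 -9.03137658e-01  2.15254405e-03]
 [ 1.78272905e-04 -2.29865027e-03 -9.99997342e-01]] 0.08519410502818235
top 54.71757180676781 256.6868628730766 191.25697476994716 [[0.0155, -0.9975, 0.0684, 0.4886], [-0.9998, -0.0165, -0.0141, 0.1021], [0.0152, -0.0682, -0.9976, 0.9415], [0.0, 0.0, 0.0, 1.0]]
side 56.594776754062714 258.65968037021355 190.5410831456053 [[-0.7404, -0.4749, 0.4756, 0.1262], [-0.672, 0.5116, -0.5354, 0.5457], [0.011, -0.7161, -0.6979, 0.6539], [0.0, 0.0, 0.0, 1.0]]
```

View pics/top0b.png

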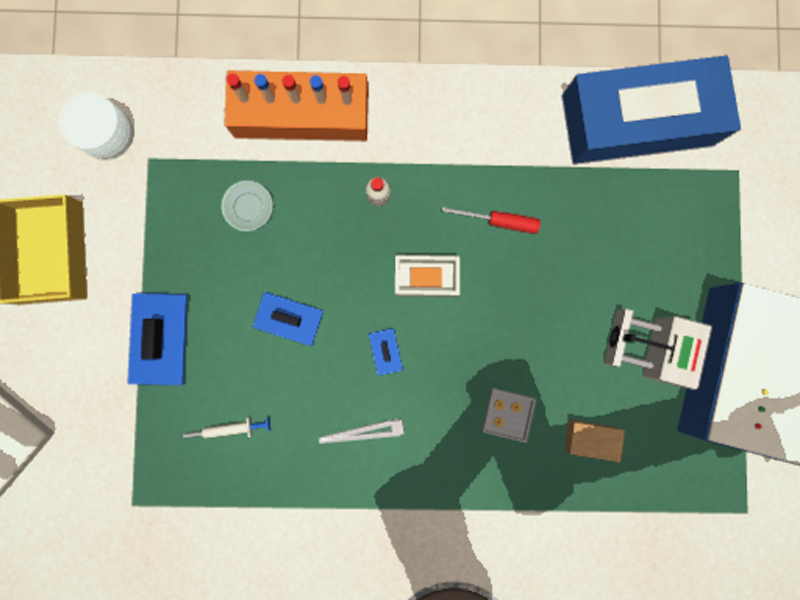

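View pics/side0b.png

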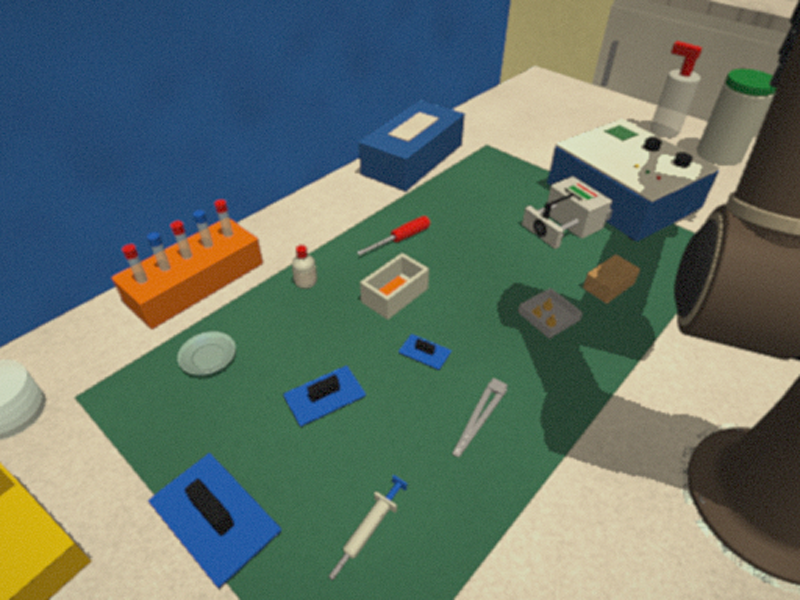

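Top view (800×600 scale): the lid candidates are large blue at (158,339), middle blue at (288,318) and small blue at (386,351). I choose the middle one and will check that it measures 100 x 60. Other blue things are the box at (650,110) and the ventilator. The chamber is at (427,275), and no port shows on its +y end in the side view at (375,303), so the port should face the dock. The dock plate is at (618,337).

```bash
cat > h.py <<'E'
import numpy as np,cv2
from cell import env,cams
def ray(c,uv):
    f=192/np.tan(np.radians(c['fovy']/2)); T=np.array(c['world_from_camera'])
    uv=np.atleast_2d(uv).astype(float)
    d=np.c_[(uv[:,0]-c['cx'])/f,(uv[:,1]-c['cy'])/f,np.ones(len(uv))]@T[:3,:3].T
    return T[:3,3],d/np.linalg.norm(d,axis=1)[:,None]
def plane(c,uv,z):
    o,d=ray(c,uv); return o+d*((z-o[2])/d[:,2])[:,None]
def tri(obs):   # list of (calib,uv) -> point, rms miss
    A=np.zeros((3,3));b=np.zeros(3);L=[]
    for c,uv in obs:
        o,d=ray(c,uv);P=np.eye(3)-np.outer(d[0],d[0]);A+=P;b+=P@o;L.append((P,o))
    x=np.linalg.solve(A,b);return x,max(np.linalg.norm(P@(x-o)) for P,o in L)
def proj(c,X):
    f=192/np.tan(np.radians(c['fovy']/2)); T=np.array(c['world_from_camera'])
    p=(np.atleast_2d(X)-T[:3,3])@T[:3,:3]; return np.c_[p[:,0]/p[:,2]*f+c['cx'],p[:,1]/p[:,2]*f+c['cy']]
def blobs(m,amin=20):
    cs,_=cv2.findContours(m.astype(np.uint8),cv2.RETR_EXTERNAL,cv2.CHAIN_APPROX_NONE)
    return sorted([c for c in cs if cv2.contourArea(c)>amin],key=cv2.contourArea,reverse=True)
def rect(P): # world xy rect: centre, long, short, yaw of long side
    (c,(w,h),a)=cv2.minAreaRect(np.float32(P[:,:2]*1000))
    if w<h: w,h,a=h,w,a+90
    return np.round(c,1),round(w,1),round(h,1),round((a+90)%180-90,1)
def masks(im):
    h=cv2.cvtColor(im,cv2.COLOR_BGR2HSV); H,S,V=cv2.split(h)
    return dict(blue=(H>100)&(H<125)&(S>130)&(V>90),black=(V<50),white=(S<60)&(V>150),green=(H>65)&(H<95)&(S>90))
E
python3 - <<'E'
from h import *
ct,cs=[cams.get_calibration(n) for n in('top','side')]
it,is_=cv2.imread('pics/top0.png'),cv2.imread('pics/side0.png')
mt,ms=masks(it),masks(is_)
for b in blobs(mt['blue'],100):
    print('blue',b[:,0].mean(0).round(),rect(plane(ct,b[:,0],.011)))
for b in blobs(mt['black'],15):
    print('black',b[:,0].mean(0).round(),rect(plane(ct,b[:,0],.035)))
for b in blobs(mt['white'],100):
    print('white',b[:,0].mean(0).round(),rect(plane(ct,b[:,0],.045)))
print('side')
for k in('blue','black','white'):
    for b in blobs(ms[k],20): print(k,b[:,0].mean(0).round(),cv2.contourArea(b),cv2.minAreaRect(b)[0])
a=cv2.resize(it[140:260,70:300],None,fx=3.4,fy=3.4,interpolation=cv2.INTER_CUBIC)
b=cv2.resize(it[160:280,370:512],None,fx=3.4,fy=3.4,interpolation=cv2.INTER_CUBIC)
cv2.imwrite('pics/crop1.png',cv2.resize(np.hstack([a,b])[:, :],(790,255)))
b=cv2.resize(is_[100:300,170:420],(750,600),interpolation=cv2.INTER_CUBIC);cv2.imwrite('pics/crop2.png',b)
E
```

```text
blue [420.  65.] (array([ 886.8, -331.3]), 257.3, 128.0, -81.4)
blue [101. 217.] (array([483.3, 476.2]), 145.7, 86.6, -0.1)
blue [184. 204.] (array([518.3, 270.5]), 100.4, 61.2, 73.6)
blue [246. 225.] (array([468.4, 113.1]), 69.6, 41.8, 13.6)
black [ 97. 216.] (array([484.3, 474.8]), 58.0, 28.9, 0.9)
black [183. 203.] (array([518.7, 267.6]), 41.8, 10.7, 74.2)
black [393. 215.] (array([ 498.1, -245.2]), 31.0, 13.0, -11.9)
black [414. 219.] (array([ 490.3, -299.7]), 77.9, 11.6, 79.2)
white [247. 191.] (array([561.4,  81.3]), 1283.0, 940.3, -88.6)
white [  7. 283.] (array([325.6, 659.6]), 139.6, 63.0, 3.6)
side
blue [133.  82.] 43145.0 (162.49996948242188, 109.99998474121094)
blue [137. 331.] 3574.0 (136.01698303222656, 330.60943603515625)
blue [207. 253.] 1032.5 (207.28082275390625, 252.41778564453125)
blue [272. 225.] 379.5 (271.4704284667969, 224.5709991455078)
blue [253. 311.] 66.5 (253.8500213623047, 312.45001220703125)
black [490. 299.] 2577.5 (496.091552734375, 290.8973693847656)
black [497.  70.] 1369.0 (499.20538330078125, 66.8324203491211)
black [445. 171.] 862.5 (444.15005493
[... 721 characters left out ...]
989746094, 117.16607666015625)
white [131. 225.] 550.0 (131.5619354248047, 224.57078552246094)
white [435.  81.] 351.0 (435.8000183105469, 83.10000610351562)
white [232. 340.] 318.5 (232.11009216308594, 344.35565185546875)
white [483.   3.] 265.5 (482.0, 5.0)
white [433. 107.] 261.5 (433.8235778808594, 106.70589447021484)
white [264.  81.] 218.0 (264.30767822265625, 80.4615478515625)
white [372. 123.] 185.0 (371.7752990722656, 123.85955810546875)
white [305. 268.] 159.5 (303.0768737792969, 269.88458251953125)
white [438.  49.] 71.0 (437.51922607421875, 48.403846740722656)
white [353. 141.] 61.0 (351.943359375, 140.69810485839844)
white [318. 247.] 40.0 (318.2000732421875, 246.60003662109375)
```

View pics/crop2.png

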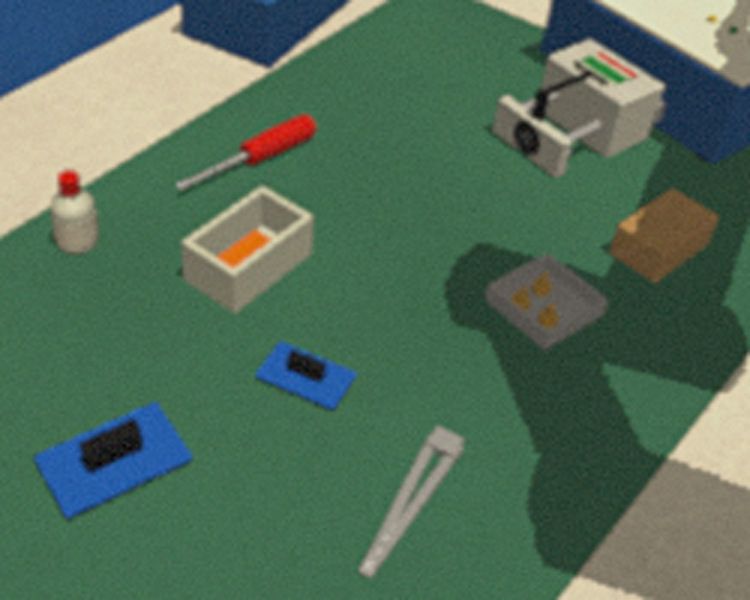

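The crop shows the middle lid at (112,458), which measures 100.4 x 61.2 mm and is the right one. The chamber at (247,248) holds the orange block and has no port on its visible +y end. The dock plate with its black ring is at (525,138).

Run:
```python
from h import *
ct,cs=[cams.get_calibration(n) for n in('top','side')]
it,is_=cv2.imread('pics/top0.png'),cv2.imread('pics/side0.png')
mt,ms=masks(it),masks(is_)
def near(m,uv): return min(blobs(m,20),key=lambda b:np.linalg.norm(b[:,0].mean(0)-uv))[:,0]
for n,k,a,b in[('lidplate','blue',(184,204),(207,253)),('handle','black',(183,203),(207,248))]:
    A,B=near(mt[k],a),near(ms[k],b)
    print(n,tri([(ct,cv2.minAreaRect(A)[0]),(cs,cv2.minAreaRect(B)[0])]))
# chamber: non-green region
A=near(~mt['green']&(np.indices(mt['green'].shape)[1]>245)&(np.indices(mt['green'].shape)[1]<300)&(np.indices(mt['green'].shape)[0]>155)&(np.indices(mt['green'].shape)[0]<195),(273,176))
print('chamber rim',rect(plane(ct,A,.045)))
H,S,V=cv2.split(cv2.cvtColor(is_,cv2.COLOR_BGR2HSV));
c4=np.array(cv2.boxPoints(cv2.minAreaRect(np.float32(plane(ct,A,.045)[:,:2]))))
print('corners',c4.round(3).tolist(),'in side:',proj(cs,np.c_[c4,np.full(4,.045)]).round(1).tolist())
o=[]
for im in(it,is_):
    h=cv2.cvtColor(im,cv2.COLOR_BGR2HSV); m=(h[...,0]>5)&(h[...,0]<20)&(h[...,1]>150)&(h[...,2]>150)
    m[:100]=0; m[220:]=0; b=blobs(m,15); print([ (x[:,0].mean(0).round(),cv2.contourArea(x)) for x in b]); 
w=cams.get_calibration('wrist');s=env.state();R=s['ee_rot'];T=np.array(w['world_from_camera'])
print('cam in tool',(R.T@(T[:3,3]-s['position'])).round(4),(R.T@T[:3,:3]).round(3).tolist(),w['fovy'])
```

```text
lidplate (array([0.51835978, 0.27129464, 0.00772329]), np.float64(2.405171509251596e-05))
handle (array([0.51933877, 0.27033746, 0.02121631]), np.float64(0.00030572990899315524))
chamber rim (array([587.7,  50.1]), 103.0, 67.0, 89.4)
corners [[0.5540000200271606, -0.0010000000474974513], [0.6209999918937683, -0.0020000000949949026], [0.621999979019165, 0.10100000351667404], [0.5550000071525574, 0.10199999809265137]] in side: [[275.8, 172.5], [256.8, 161.0], [228.9, 179.9], [248.0, 192.8]]
[(array([272., 177.]), 180.0)]
[(array([120., 173.]), 2145.0), (array([251., 182.]), 70.5)]
cam in tool [ 0.084   0.0009 -0.1428] [[-0.001, -0.946, -0.324], [1.0, -0.001, 0.0], [-0.001, -0.324, 0.946]] 59.124021844845494
```

```bash
python3 -m handwheel '{"offset":[[0.9,-1,0],[0.9,-1,0],[0.9,-1,0],[0.9,-1,0],[0.9,-1,0],[0.9,-1,0],[0.9,-1,0],[0.9,-1,0],[0.9,-1,0],[0.9,-1,0]],"yaw":[0,0,0,0,0,0,0,0,0,0],"jaw":[85,85,85,85,85,85,85,85,85,85]}' 20; python3 -m handwheel '{"offset":[[0.9,-1,0],[0.9,-1,0],[0.9,-1,0],[0.9,-1,0],[0.9,-1,0],[0.9,-1,0],[0.9,-1,0],[0.9,-1,0],[0.9,-1,0],[0.9,-1,0]],"yaw":[0,0,0,0,0,0,0,0,0,0],"jaw":[85,85,85,85,85,85,85,85,85,85]}' 20
```

```text
t: 1.1
position: [0.3449, -0.3052, 0.2308]
ee_rot: [[0.903, 0.429, -0.001], [0.429, -0.903, 0.001], [-0.0, -0.001, -1.0]]
wrist_force: [0.4, 0.9, 0.5]
finger_gap: 0.0847
gripper_force: 0.0
t: 2.1
position: [0.4215, -0.0475, 0.231]
ee_rot: [[0.903, 0.429, -0.001], [0.429, -0.903, 0.0], [-0.0, -0.0, -1.0]]
wrist_force: [1.6, 0.2, -0.4]
finger_gap: 0.0849
gripper_force: 0.0
```

```bash
python3 -m handwheel '{"offset":[[0.9,-1,0],[0.9,-1,0],[0.9,-1,0],[0.9,-1,0],[0.9,-1,0],[0.9,-1,0],[0.9,-1,0],[0.9,-1,0],[0.9,-1,0],[0.9,-1,0]],"yaw":[0,0,0,0,0,0,0,0,0,0],"jaw":[85,85,85,85,85,85,85,85,85,85]}' 20; python3 -m handwheel '{"offset":[[0.7,-0.76,0],[0.7,-0.76,0],[0.7,-0.76,0],[0,0,0.6],[0,0,0.6],[0,0,0.6],[0,0,0.6],[0,0,0.6],[0,0,0.6],[0,0,0.6]],"yaw":[0,0,0,-0.86,-0.86,-0.86,-0.86,-0.86,-0.86,-0.86],"jaw":[85,85,85,85,85,85,85,85,85,85]}' 20
cat >> h.py <<'E'
def snap(name):
    c=cams.get_calibration('wrist');im=cams.camera('wrist');cv2.imwrite(f'pics/{name}.png',im);np.save(f'pics/{name}.npy',c);return c,im
def go(P,yaw): # report moves in tool axes (mm) and yaw shares to world point P, tool-x yaw (deg)
    s=env.state();R=np.array(s['ee_rot']);y=np.degrees(np.arctan2(R[1,0],R[0,0]))
    print('tool yaw',y.round(2),'turn shares',round(-((yaw-y+90)%180-90)/8,3))
    yn=np.radians(y+((yaw-y+90)%180-90));d=np.array(P)-s['position']
    print('now axes mm',(R.T@d*1000).round(1),' after turn mm',(np.array([d[0]*np.cos(yn)+d[1]*np.sin(yn),d[0]*np.sin(yn)-d[1]*np.cos(yn),-d[2]])*1000).round(1))
E
python3 - <<'E'
from h import *
c,im=snap('w1')
m=masks(im);print(env.state()['joints'])
for b in blobs(m['blue'],500): print('blue',b[:,0].mean(0).round(),rect(plane(c,b[:,0],.011)))
for b in blobs(m['black'],200): print('black',b[:,0].mean(0).round(),rect(plane(c,b[:,0],.035)),rect(plane(c,b[:,0],.011)))
E
```

```text
t: 3.1
position: [0.4982, 0.2103, 0.2307]
ee_rot: [[0.903, 0.43, -0.001], [0.43, -0.903, -0.0], [-0.001, -0.0, -1.0]]
wrist_force: [0.0, -0.0, -1.2]
finger_gap: 0.0849
gripper_force: 0.0
t: 4.1
position: [0.5163, 0.2683, 0.1462]
ee_rot: [[0.278, 0.961, -0.001], [0.961, -0.278, -0.0], [-0.001, -0.001, -1.0]]
wrist_force: [0.3, 0.6, 1.1]
finger_gap: 0.0848
gripper_force: 0.0
[ 4.04369709e-01  3.23273711e-01  1.80614149e+00 -7.73282565e-06
  1.01721197e+00  6.82781748e-01]
blue [256. 167.] (array([520., 271.]), 100.0, 60.2, 73.2)
blue [252. 325.] (array([470.5, 116.8]), 68.8, 42.4, 13.4)
black [414. 333.] (array([641.6,  90.1]), 170.4, 142.6, -16.2) (array([651.2,  65.7]), 186.5, 156.1, -16.2)
black [ 94. 334.] (array([318.3, 184.1]), 167.0, 142.6, -16.2) (array([297.3, 168.5]), 182.8, 156.1, -16.2)
black [254. 377.] (array([461.8,  78.7]), 155.3, 20.4, -16.2) (array([454.4,  53.3]), 170.0, 22.4, -16.2)
black [256. 176.] (array([520.8, 272.9]), 45.9, 11.9, 73.5) (array([518.9, 265.8]), 50.2, 13.0, 73.5)
black [252. 332.] (array([474.2, 129.2]), 31.1, 16.9, 13.5) (array([468. , 108.5]), 34.1, 18.5, 13.5)
```

View pics/w1.png

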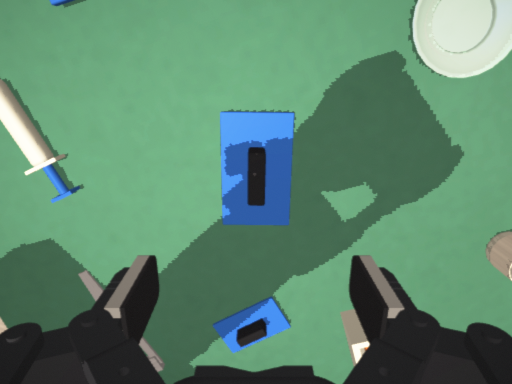

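The wrist view shows the chosen lid at (256,167) with its handle at (256,176). It measures 100.0 x 60.2 mm at (0.520, 0.271), yaw 73.4°, which agrees with the top view. I'm descending to grasp it.

```bash
python3 -m handwheel '{"offset":[[0.18,0.14,1],[0,0,1],[0,0,1],[0,0,1],[0,0,1],[0,0,0.9],[0,0,0.4],[0,0,0.24],[0,0,0],[0,0,0]],"yaw":[0.05,0,0,0,0,0,0,0,0,0],"jaw":[60,60,60,60,60,60,60,60,60,60]}' 30; python3 -m handwheel '{"offset":[[0,0,0],[0,0,0],[0,0,0],[0,0,0],[0,0,0],[0,0,0],[0,0,0],[0,0,0],[0,0,0],[0,0,0]],"yaw":[0,0,0,0,0,0,0,0,0,0],"jaw":[5,5,5,5,5,5,5,5,5,5]}' 30
```

```text
t: 5.15
position: [0.5212, 0.2715, 0.0173]
ee_rot: [[0.29, 0.957, 0.001], [0.957, -0.29, 0.001], [0.001, 0.001, -1.0]]
wrist_force: [-0.6, 0.4, 0.7]
finger_gap: 0.06
gripper_force: 0.0
t: 6.15
position: [0.521, 0.2714, 0.0171]
ee_rot: [[0.289, 0.957, 0.001], [0.957, -0.289, 0.0], [0.001, 0.001, -1.0]]
wrist_force: [-1.0, -0.2, 5.2]
finger_gap: 0.0133
gripper_force: 30.1
```

```bash
python3 -m handwheel '{"offset":[[0,0,-0.5],[0,0,-1],[0,0,-1],[0,0,-1],[0,0,-1],[0,0,-1],[0,0,-1],[0,0,-1],[0,0,-1],[0,0,-1]],"yaw":[0,0,0,0,0,0,0,0,0,0],"jaw":[5,5,5,5,5,5,5,5,5,5]}' 40; python3 -m handwheel '{"offset":[[-0.94,0.54,-0.2],[-0.94,0.54,-0.2],[-0.94,0.54,-0.2],[-0.94,0.54,-0.2],[-0.94,0.54,-0.2],[-0.94,0.54,-0.2],[-0.94,0.54,-0.2],[-0.94,0.54,-0.2],[-0.94,0.54,-0.2],[-0.94,0.54,-0.2]],"yaw":[0,0,0,0,0,0,0,0,0,0],"jaw":[5,5,5,5,5,5,5,5,5,5]}' 40;  python3 -m handwheel '{"offset":[[-0.94,0.54,0],[-0.94,0.54,0],[-0.94,0.54,0],[-0.94,0.54,0],[0,0,0],[0,0,0],[0,0,0],[0,0,0],[0,0,0],[0,0,0]],"yaw":[0,0,0,0,-0.42,-0.42,-0.42,-0.42,-0.42,0],"jaw":[5,5,5,5,5,5,5,5,5,5]}' 40
python3 - <<'E'
from h import *
c,im=snap('w2')
m=masks(im);print(env.state()['joints'])
for b in blobs(m['white'],300): print('white',b[:,0].mean(0).round(),rect(plane(c,b[:,0],.045)))
for b in blobs(m['blue'],300): print('blue',b[:,0].mean(0).round())
E
```

```text
t: 7.15
position: [0.5196, 0.2708, 0.2068]
ee_rot: [[0.289, 0.957, -0.001], [0.957, -0.289, -0.001], [-0.001, -0.001, -1.0]]
wrist_force: [0.5, 0.0, -1.2]
finger_gap: 0.0128
gripper_force: 40.0
t: 8.15
position: [0.5687, 0.059, 0.2461]
ee_rot: [[0.289, 0.957, -0.002], [0.957, -0.289, -0.0], [-0.001, -0.002, -1.0]]
wrist_force: [0.6, 0.4, -0.3]
finger_gap: 0.013
gripper_force: 40.0
t: 9.15
position: [0.5883, -0.0245, 0.2459]
ee_rot: [[0.0, 1.0, -0.002], [1.0, -0.0, 0.0], [0.0, -0.002, -1.0]]
wrist_force: [-0.9, 0.5, -0.5]
finger_gap: 0.0132
gripper_force: 40.0
[-1.15505857e-01  2.26765342e-01  1.70600000e+00  1.48250099e-05
  1.21021969e+00 -1.14119623e-01]
white [457. 163.] (array([824.7, -57.6]), 354.7, 132.6, 89.9)
white [255.  78.] (array([590.4,  50. ]), 99.5, 60.9, 89.9)
white [ 69. 200.] (array([388.5, -74.1]), 65.0, 64.8, 77.1)
white [487. 363.] (array([ 888.2, -308.4]), 61.8, 56.9, -81.3)
blue [254. 215.]
blue [481. 338.]
blue [135.  18.]
blue [254. 325.]
```

View pics/w2.png

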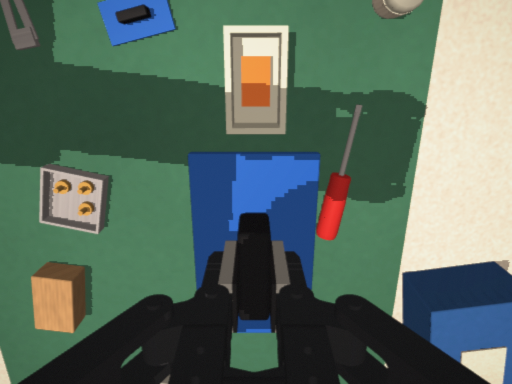

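The wrist view shows the chamber rim at (255,78), 99.5 x 60.9 mm at z = 0.045, centre (0.5904, 0.0500), yaw 89.9°. The lid is held level, with its front edge at row 153, cols 190–319. Next I'll measure the lid's pose in the hand.

Run:
```python
from h import *
c=np.load('pics/w2.npy',allow_pickle=True).item();im=cv2.imread('pics/w2.png')
h=cv2.cvtColor(im,cv2.COLOR_BGR2HSV);m=(h[...,0]>100)&(h[...,0]<128)&(h[...,1]>130);m[:120]=0
z=.2459-.006
rows=range(165,235,3)
L=[];Rr=[]
for r in rows:
    x=np.where(m[r,150:380])[0]+150;L.append((x.min()-.5,r));Rr.append((x.max()+.5,r))
F=[(x,np.where(m[120:200,x])[0].min()+119.5) for x in range(200,310,4)]
for n,p in(('L',L),('R',Rr),('F',F)):
    P=plane(c,np.array(p),z)*1000;v=cv2.fitLine(np.float32(P[:,:2]),cv2.DIST_HUBER,0,.01,.01).ravel()
    print(n,P[:,:2].mean(0).round(1),np.degrees(np.arctan2(v[1],v[0])).round(2),P[0,:2].round(1),P[-1,:2].round(1))
s=env.state();print(s['position'])
go((.5904,.0500,.06),89.9)
```

```text
L [559.2   1.8] -89.95 [558.9  18.8] [559.1 -15.9]
R [618.7   1.8] 89.34 [618.9  18.7] [618.6 -16. ]
F [589.1  25. ] -0.08 [564.9  25. ] [613.3  25. ]
[ 0.58840307 -0.02447164  0.24599499]
tool yaw 89.92 turn shares 0.003
now axes mm [ 74.4   2.2 186. ]  after turn mm [ 74.5   1.9 186. ]
```

```bash
python3 -m handwheel '{"offset":[[0.94,0.075,0],[0.94,0,0],[0.94,0,0],[0.93,0,0],[0,0,1],[0,0,1],[0,0,1],[0,0,1],[0,0,1],[0,0,1]],"yaw":[0,0,0,0,0,0,0,0,0,0],"jaw":[5,5,5,5,5,5,5,5,5,5]}' 40; python3 -m handwheel '{"offset":[[0,0,0.7],[0,0,0.7],[0,0,0.7],[0,0,0.6],[0,0,0],[0,0,0],[0,0,0],[0,0,0],[0,0,0],[0,0,0]],"yaw":[0,0,0,0,0,0,0,0,0,0],"jaw":[5,5,5,5,5,5,5,5,5,5]}' 40
python3 - <<'E'
from h import *
s=env.state();print(s['position'],s['wrist_force'])
E
```

```text
t: 10.2
position: [0.5903, 0.0505, 0.1256]
ee_rot: [[0.001, 1.0, -0.0], [1.0, -0.001, -0.0], [-0.0, -0.0, -1.0]]
wrist_force: [-0.3, -0.3, -1.4]
finger_gap: 0.0128
gripper_force: 40.0
t: 11.2
position: [0.5909, 0.0505, 0.073]
ee_rot: [[0.0, 1.0, 0.001], [1.0, -0.0, 0.0], [0.0, 0.001, -1.0]]
wrist_force: [0.0, 0.2, -0.7]
finger_gap: 0.0128
gripper_force: 40.0
[0.59090257 0.05046619 0.07297112] [ 0.00840308  0.21071007 -0.68950135]
```

```bash
python3 -m handwheel '{"offset":[[0,-0.04,0.15],[0,0,0.15],[0,0,0.15],[0,0,0.15],[0,0,0.1],[0,0,0.1],[0,0,0],[0,0,0],[0,0,0],[0,0,0]],"yaw":[0,0,0,0,0,0,0,0,0,0],"jaw":[5,5,5,5,5,5,5,5,5,5]}' 40
```

```text
t: 12.2
position: [0.5898, 0.0505, 0.0565]
ee_rot: [[0.0, 1.0, 0.0], [1.0, -0.0, 0.0], [0.0, 0.0, -1.0]]
wrist_force: [-0.2, 0.1, -1.1]
finger_gap: 0.013
gripper_force: 40.0
```

```bash
python3 -m handwheel '{"offset":[[0,0,0.05],[0,0,0.05],[0,0,0],[0,0,0],[0,0,0],[0,0,0],[0,0,0],[0,0,0],[0,0,0],[0,0,0]],"yaw":[0,0,0,0,0,0,0,0,0,0],"jaw":[5,5,5,5,5,5,5,5,5,5]}' 40
```

```text
t: 13.2
position: [0.5899, 0.0505, 0.0561]
ee_rot: [[0.0, 1.0, -0.0], [1.0, -0.0, -0.0], [-0.0, -0.0, -1.0]]
wrist_force: [-1.8, -0.8, 7.8]
finger_gap: 0.0132
gripper_force: 41.2
```

```bash
python3 -m handwheel '{"offset":[[0,0,0],[0,0,0],[0,0,0],[0,0,-0.2],[0,0,-1],[0,0,-1],[0,0,-1],[0,0,-1],[0,0,-1],[0,0,-1]],"yaw":[0,0,0,0,0,0,0,0,0,0],"jaw":[30,40,40,40,60,85,85,85,85,85]}' 40
python3 - <<'E'
from h import *
c,im=snap('w3');print(env.state()['position'])
m=masks(im)
for b in blobs(m['blue'],500): print('blue',b[:,0].mean(0).round(),rect(plane(c,b[:,0],.050)))
cv2.imwrite('pics/w3c.png',cv2.resize(im[60:330,100:412],(780,675))[:600])
s=cams.camera('side');cv2.imwrite('pics/side1.png',s)
A=cv2.resize(s[80:230,200:400],(400,300),interpolation=cv2.INTER_CUBIC);B=cv2.resize(im,(400,300));cv2.imwrite('pics/duo.png',np.hstack([A,B]))
E
```

```text
t: 14.2
position: [0.5896, 0.0505, 0.1793]
ee_rot: [[0.0, 1.0, -0.0], [1.0, -0.0, 0.0], [0.0, -0.0, -1.0]]
wrist_force: [0.7, -0.3, -0.1]
finger_gap: 0.0851
gripper_force: 0.0
[0.59230207 0.05054418 0.18336466]
blue [254. 174.] (array([590.7,  49.3]), 98.3, 59.7, 89.9)
blue [120.  96.] (array([486.2, 115.8]), 60.3, 36.0, 13.3)
```

View pics/duo.png

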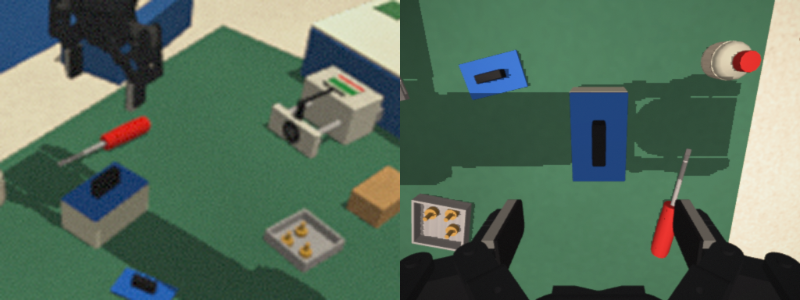

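The side crop shows the blue lid flush on the chamber at (105,195). The wrist half shows it seated square, centre (0.5907, 0.0493), yaw 89.9°. The contact height was 0.0561, exactly as predicted for home. Next I'll look at the dock from two wrist positions.

```bash
python3 -m handwheel '{"offset":[[-1,-0.4,-0.3],[-1,-0.4,-0.3],[-1,-0.4,-0.1],[-1,-0.4,0],[-1,-0.4,0],[-1,-0.4,0],[-1,-0.4,0],[-1,-0.4,0],[-1,-0.4,0],[0,0,0]],"yaw":[0,0,0,0,0,0,0,0,0,0],"jaw":[85,85,85,85,85,85,85,85,85,85]}' 40
python3 -c "
from h import *
c,im=snap('d1')"
python3 -m handwheel '{"offset":[[-1,-0.2,0],[-1,-0.2,0],[-1,0,0],[0,0,0],[0,0,0],[0,0,0],[0,0,0],[0,0,0],[0,0,0],[0,0,0]],"yaw":[0,0,0,0,0,0,0,0,0,0],"jaw":[85,85,85,85,85,85,85,85,85,85]}' 40
python3 -c "
from h import *
c,im=snap('d2')
a=cv2.imread('pics/d1.png');cv2.imwrite('pics/dd.png',np.hstack([a[130:370,136:376],im[130:370,136:376]]).repeat(1,0))
b=np.hstack([a[120:380,130:382],im[120:380,130:382]]);cv2.imwrite('pics/dd.png',cv2.resize(b,None,fx=1.58,fy=1.58,interpolation=cv2.INTER_CUBIC))"
```

```text
t: 15.3
position: [0.5163, -0.1312, 0.1912]
ee_rot: [[0.003, 1.0, -0.002], [1.0, -0.003, -0.0], [-0.0, -0.002, -1.0]]
wrist_force: [0.4, 0.9, -0.0]
finger_gap: 0.0848
gripper_force: 0.0
t: 16.35
position: [0.5098, -0.1893, 0.1925]
ee_rot: [[-0.0, 1.0, 0.0], [1.0, 0.0, -0.0], [-0.0, 0.0, -1.0]]
wrist_force: [0.1, -0.3, -0.8]
finger_gap: 0.085
gripper_force: 0.0
```

View pics/dd.png

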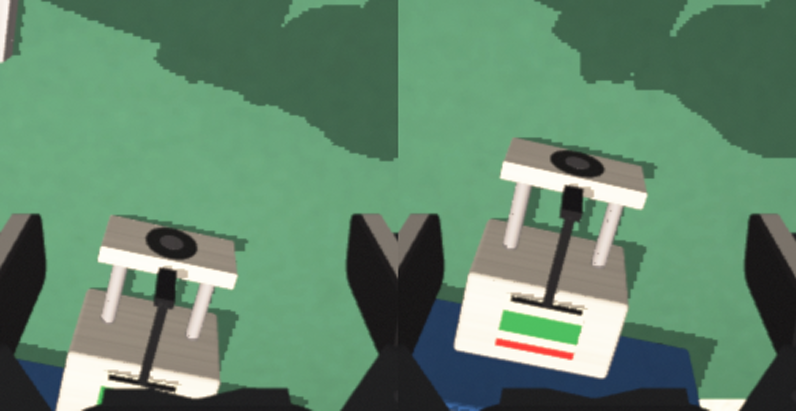

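The two dock views show the sprung plate with its ring at crop (171,243) and (577,163). The pointer is at the white end and the scale lies behind it. Next I'll triangulate the ring and get the direction from the plate and housing edges.

Run:
```python
from h import *
obs=[];
for n,uv in(('d1',(238.2,273.8)),('d2',(243.3,223.2))):
    c=np.load(f'pics/{n}.npy',allow_pickle=True).item();im=cv2.imread(f'pics/{n}.png')
    h=cv2.cvtColor(im,cv2.COLOR_BGR2HSV);V=h[...,2]
    m=(V<95)&(h[...,1]<70);b=min(blobs(m,60),key=lambda b:np.linalg.norm(b[:,0].mean(0)-uv));e=cv2.fitEllipse(b)
    print(n,'ring',np.round(e[0],1),np.round(e[1],1));obs.append((c,e[0]))
    w=(V>205)&(h[...,1]<60);k=np.zeros_like(w);k[:, 130:382]=1
    for b in blobs(w&k,120):
        P=b[:,0]
        if abs(P[:,0].mean()-243)<60: print('white',P.mean(0).round(),'z42',rect(plane(c,P,.042)),'z66',rect(plane(c,P,.066)))
    g=(h[...,0]>50)&(h[...,0]<75)&(h[...,1]>90)&(V>150);r=(h[...,0]<8)&(h[...,1]>120)
    for q,mm in(('red',r),('green',g)):
        for b in blobs(mm&k,60)[:1]: print(q,b[:,0].mean(0).round(),rect(plane(c,b[:,0],.066)))
X,e=tri(obs);print('ring world',X.round(4),'miss',e.round(4))
ct=cams.get_calibration('top');cs=cams.get_calibration('side');print('proj top',proj(ct,X)*800/512,'side',proj(cs,X)*800/512)
```

```text
d1 ring [238.  273.6] [18.2 32.6]
white [232. 299.] z42 (array([ 492.7, -278. ]), 89.8, 56.9, -13.6) z66 (array([ 494.7, -259.1]), 82.4, 52.2, -13.6)
white [193. 361.] z42 (array([ 447.4, -358.8]), 59.9, 53.6, 76.1) z66 (array([ 453.1, -333.3]), 55.0, 49.2, 76.1)
white [245. 362.] z42 (array([ 506.5, -352.8]), 48.7, 19.4, -14.5) z66 (array([ 507.4, -327.8]), 44.7, 17.8, -14.5)
green [249. 252.] (array([ 520.3, -218.2]), 259.9, 211.6, -17.4)
d2 ring [243.  223.2] [14.5 34.7]
white [220. 322.] z42 (array([ 473.4, -362.7]), 107.1, 64.4, -14.1) z66 (array([ 476.4, -341.7]), 98.3, 59.2, -14.1)
white [237. 249.] z42 (array([ 492.7, -279.1]), 90.1, 58.3, -13.9) z66 (array([ 494.1, -264.9]), 82.7, 53.6, -13.9)
red [216. 341.] (array([ 473. , -358.7]), 49.2, 5.2, -14.0)
green [267. 238.] (array([ 515.3, -253.5]), 289.9, 179.2, -25.0)
ring world [ 0.4996 -0.2506  0.0228] miss 0.0001
proj top [[614.12368384 334.98220625]] side [[538.49348338 226.85298536]]
```

Ring at (0.4996, -0.2506, 0.0228), a miss of 0.1 mm, and the height matches 22 mm. The plate, red-band and housing edges give −13.9 to −14.1°, so the push heading is −104.0° and the final tool-x yaw is 76°. I'm going back to grasp the chamber.

```bash
python3 -m handwheel '{"offset":[[1,0.4,0],[1,0.4,0],[1,0.4,0],[1,0.4,0],[1,0.4,0],[1,0.4,0],[1,0.4,0],[1,0.4,0],[1,0.4,0],[1,0.4,0]],"yaw":[0,0,0,0,0,0,0,0,0,0],"jaw":[85,85,85,85,85,85,85,85,85,85]}' 40
python3 -m handwheel '{"offset":[[1,0,0],[0.95,0,0],[0,0,0],[0,0,0.8],[0,0,0.8],[0,0,0.8],[0,0,0.8],[0,0,0.5],[0,0,0],[0,0,0]],"yaw":[0,0,0,0,0,0,0,0,0,0],"jaw":[85,85,85,85,85,85,85,85,85,85]}' 40
python3 -c "
from h import *
c,im=snap('w4')
m=masks(im)
for b in blobs(m['blue'],500)[:1]: print('blue',b[:,0].mean(0).round(),rect(plane(c,b[:,0],.050)))
go((.5905,.0495,.007),89.9)"
```

```text
t: 17.4
position: [0.5901, 0.0113, 0.1925]
ee_rot: [[0.0, 1.0, 0.0], [1.0, -0.0, -0.0], [-0.0, 0.0, -1.0]]
wrist_force: [-0.2, -0.0, 0.2]
finger_gap: 0.085
gripper_force: 0.0
t: 18.4
position: [0.5898, 0.0493, 0.1181]
ee_rot: [[0.0, 1.0, -0.001], [1.0, -0.0, 0.0], [0.0, -0.001, -1.0]]
wrist_force: [0.7, -0.9, -0.6]
finger_gap: 0.0851
gripper_force: 0.0
blue [254. 196.] (array([590.7,  49.4]), 99.4, 59.7, 89.9)
tool yaw 89.98 turn shares 0.01
now axes mm [1.000e-01 0.000e+00 1.119e+02]  after turn mm [1.000e-01 1.000e-01 1.119e+02]
```

Descend 111 mm (5.55 shares), slower at the end, then close.

```bash
python3 -m handwheel '{"offset":[[0,0,0.9],[0,0,0.9],[0,0,0.9],[0,0,0.9],[0,0,0.6],[0,0,0.5],[0,0,0.4],[0,0,0.2],[0,0,0],[0,0,0]],"yaw":[0,0,0,0,0,0,0,0,0,0],"jaw":[85,85,85,85,85,85,85,85,85,85]}' 40
python3 -c "
from h import *
s=env.state();print(s['position'],s['wrist_force'])"
```

```text
t: 19.45
position: [0.5903, 0.0495, 0.0129]
ee_rot: [[0.0, 1.0, 0.001], [1.0, -0.0, -0.0], [-0.0, 0.001, -1.0]]
wrist_force: [0.4, 1.3, 0.3]
finger_gap: 0.085
gripper_force: 0.0
[0.59028232 0.0494503  0.01291805] [0.44282825 1.29826361 0.34572493]
```

```bash
python3 -m handwheel '{"offset":[[0,0,0.15],[0,0,0.1],[0,0,0],[0,0,0],[0,0,0],[0,0,0],[0,0,0],[0,0,0],[0,0,0],[0,0,0]],"yaw":[0,0,0,0,0,0,0,0,0,0],"jaw":[85,85,85,50,50,50,50,50,50,50]}' 50
python3 -c "
from h import *
s=env.state();print(s['position'],s['wrist_force'],s['finger_gap'])"
```

```text
t: 20.45
position: [0.59, 0.0495, 0.0077]
ee_rot: [[0.0, 1.0, 0.0], [1.0, -0.0, 0.0], [0.0, 0.0, -1.0]]
wrist_force: [1.2, -0.2, 2.2]
finger_gap: 0.0594
gripper_force: 55.7
[0.59004644 0.0494539  0.00774591] [ 1.20246383 -0.22439634  2.16562113] 0.059392761061735085
```

```bash
python3 -m handwheel '{"offset":[[0,0,-0.6],[0,0,-1],[0,0,-1],[-0.8,-0.3,-0.4],[-1,-0.32,0],[-1,-0.32,0],[-1,-0.32,0],[-1,-0.32,0],[-1,-0.32,0],[-1,-0.32,0]],"yaw":[0,0,0,0,0,0,0,0,0,0],"jaw":[50,50,50,50,50,50,50,50,50,50]}' 60
python3 -m handwheel '{"offset":[[-0.86,-0.26,0],[-0.86,-0.26,0],[-0.86,-0.26,0],[-0.86,-0.26,0],[-0.86,-0.26,0],[0,0,0],[0,0,0],[0,0,0],[0,0,0],[0,0,0]],"yaw":[0,0,0,0,0,0.35,0.35,0.35,0.35,0.35],"jaw":[50,50,50,50,50,50,50,50,50,50]}' 60
python3 -c "
from h import *
c,im=snap('w5')
m=masks(im);s=env.state();z=s['position'][2]-.0077
for b in blobs(m['blue'],500)[:2]: print('blue',b[:,0].mean(0).round(),rect(plane(c,b[:,0],.050+z)))
print(s['finger_gap'],s['wrist_force']);go((.519,-.173,.0095),76)"
```

```text
t: 21.45
position: [0.5433, -0.0879, 0.0668]
ee_rot: [[0.0, 1.0, -0.002], [1.0, -0.0, 0.0], [0.0, -0.002, -1.0]]
wrist_force: [0.3, 0.2, -3.6]
finger_gap: 0.0589
gripper_force: 65.9
t: 22.45
position: [0.5175, -0.1728, 0.0668]
ee_rot: [[0.244, 0.97, -0.002], [0.97, -0.244, 0.001], [-0.0, -0.002, -1.0]]
wrist_force: [0.3, 0.5, -3.6]
finger_gap: 0.0595
gripper_force: 65.9
blue [254. 278.] (array([ 521. , -162.4]), 79.2, 59.6, 75.8)
0.059438992797870425 [ 0.28714785  0.15539276 -2.76659814]
tool yaw 75.78 turn shares -0.028
now axes mm [ 0.2  1.6 57.3]  after turn mm [ 0.2  1.5 57.3]
```

```bash
python3 -m handwheel '{"offset":[[0,0.035,0.7],[0,0,0.7],[0,0,0.6],[0,0,0.4],[0,0,0.25],[0,0,0.15],[0,0,0],[0,0,0],[0,0,0],[0,0,0]],"yaw":[-0.02,0,0,0,0,0,0,0,0,0],"jaw":[50,50,50,50,50,50,50,50,50,50]}' 60
python3 -c "
from h import *
s=env.state();print(s['wrist_force']);go((.519,-.173,.0077),76)"
```

```text
t: 23.5
position: [0.5205, -0.1729, 0.012]
ee_rot: [[0.239, 0.971, 0.001], [0.971, -0.239, -0.0], [-0.0, 0.001, -1.0]]
wrist_force: [0.5, 0.1, -3.2]
finger_gap: 0.0595
gripper_force: 65.9
[ 0.54740885  0.12229135 -3.16956105]
tool yaw 76.15 turn shares 0.019
now axes mm [-0.5 -1.4  4.3]  after turn mm [-0.5 -1.4  4.3]
```

```bash
python3 -m handwheel '{"offset":[[0,-0.08,0.1],[0,0,0.05],[0,0,0.05],[0,0,0],[0,0,0],[0,0,0],[0,0,0],[0,0,0],[0,0,0],[0,0,0]],"yaw":[0.02,0,0,0,0,0,0,0,0,0],"jaw":[50,50,50,50,50,50,50,50,50,50]}' 60
python3 -c "
from h import *
for i in range(3):
  c,im=snap('w6%d'%i);s=env.state();print(s['position'].round(4),s['wrist_force'].round(1))
m=masks(im);z=0
for b in blobs(m['blue'],500)[:1]: print('blue',b[:,0].mean(0).round(),rect(plane(c,b[:,0],.050+z)))
P=plane(c,blobs(m['blue'],500)[0][:,0],.05)[:,:2]-np.array([.4996,-.2506]);l=P@np.array([.9703,-.2419]);a=P@np.array([.2419,.9703])
q=(a>.1)&(a<.125);print('lateral edges',l[q].min()*1e3,l[q].max()*1e3,'far end along',a.max()*1e3)
go((.519,-.173,.0077),76)"
```

```text
t: 24.5
position: [0.5182, -0.1722, 0.0077]
ee_rot: [[0.242, 0.97, -0.001], [0.97, -0.242, 0.0], [0.0, -0.001, -1.0]]
wrist_force: [-4.2, 1.6, 5.1]
finger_gap: 0.0593
gripper_force: 66.7
[ 0.5182 -0.1722  0.0078] [-4.3  1.3  6. ]
[ 0.5182 -0.1722  0.0078] [-4.   2.   5.3]
[ 0.5182 -0.1722  0.0078] [-3.7  0.6  5.3]
blue [254. 278.] (array([ 521.6, -161.8]), 79.2, 59.7, 75.9)
lateral edges -29.911803188200984 29.746745409523403 far end along 131.16456353657347
tool yaw 75.99 turn shares -0.002
now axes mm [-0.6  0.9  0.1]  after turn mm [-0.6  0.9  0.1]
```

```bash
python3 -m handwheel '{"offset":[[-0.2,0,-0.02],[-0.25,0,0],[-0.25,0,0],[-0.25,0,0],[-0.25,0,0],[-0.2,0,0],[-0.2,0,0],[-0.2,0,0],[-0.1,0,0],[0,0,0]],"yaw":[0,0,0,0,0,0,0,0,0,0],"jaw":[50,50,50,50,50,50,50,50,50,50]}' 70
python3 -c "
from h import *
s=env.state();print(s['position'].round(4),s['wrist_force'].round(1),(s['wrist_force']@s['ee_rot']).round(1));go((.4996+.2419*.03-.0008,-.2506+.03*.9703,.0077),76)"
```

```text
t: 25.65
position: [0.5092, -0.2094, 0.0078]
ee_rot: [[0.242, 0.97, 0.0], [0.97, -0.242, -0.0], [-0.0, 0.0, -1.0]]
wrist_force: [1.2, 1.0, -2.3]
finger_gap: 0.0589
gripper_force: 75.5
[ 0.5092 -0.2094  0.0078] [ 1.2  1.  -2.3] [1.2 0.9 2.3]
tool yaw 75.97 turn shares -0.004
now axes mm [-12.5  -0.2   0.1]  after turn mm [-12.5  -0.2   0.1]
```

```bash
python3 -m handwheel '{"offset":[[-0.1,0,0.01],[-0.1,0,0],[-0.1,0,0],[-0.1,0,0],[-0.1,0,0],[-0.1,0,0],[0,0,0],[0,0,0],[0,0,0],[0,0,0]],"yaw":[0,0,0,0,0,0,0,0,0,0],"jaw":[50,50,50,50,50,50,50,50,50,50]}' 70
python3 - <<'E'
from h import *
s=env.state();print(s['position'].round(4),s['wrist_force'].round(1),(s['wrist_force']@s['ee_rot']).round(1));go((.4996+.2419*.03-.0008,-.2506+.03*.9703,.0077),76)
t=cams.camera('top');d=cams.camera('side');cv2.imwrite('pics/top5.png',t);cv2.imwrite('pics/side5.png',d)
A=cv2.resize(t[170:260,370:470],(400,360),interpolation=cv2.INTER_CUBIC);B=cv2.resize(d[80:170,310:410],(400,360),interpolation=cv2.INTER_CUBIC);cv2.imwrite('pics/e.png',np.hstack([A,B]))
E
```

```text
t: 26.65
position: [0.5067, -0.2196, 0.0078]
ee_rot: [[0.243, 0.97, 0.0], [0.97, -0.243, 0.002], [0.002, 0.0, -1.0]]
wrist_force: [1.1, 6.6, 0.1]
finger_gap: 0.0593
gripper_force: 75.7
[ 0.5067 -0.2196  0.0078] [1.1 6.6 0.1] [ 6.7 -0.5 -0.1]
tool yaw 75.96 turn shares -0.005
now axes mm [-2.  -0.2  0.1]  after turn mm [-2.  -0.2  0.1]
```

View pics/e.png

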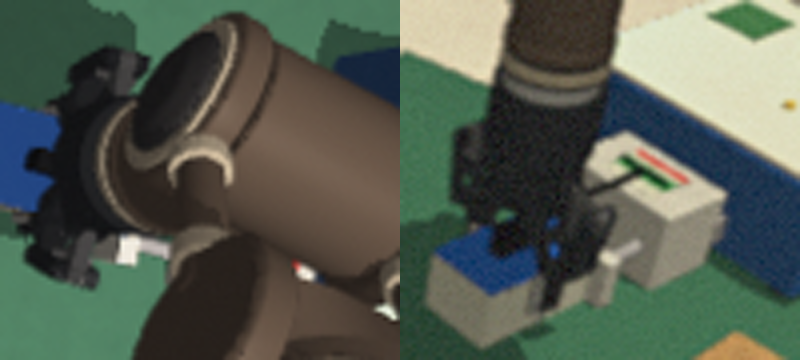

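The side crop shows the pointer's T-bar at (640,172), inside the green band. The force along the push is 6.7 N, so I'll go 2 mm further and hold.

```bash
python3 -m handwheel '{"offset":[[-0.06,0,0],[-0.06,0,0],[0,0,0],[0,0,0],[0,0,0],[0,0,0],[0,0,0],[0,0,0],[0,0,0],[0,0,0]],"yaw":[0,0,0,0,0,0,0,0,0,0],"jaw":[50,50,50,50,50,50,50,50,50,50]}' 70
python3 -m handwheel '{"offset":[[0,0,0],[0,0,0],[0,0,0],[0,0,0],[0,0,0],[0,0,0],[0,0,0],[0,0,0],[0,0,0],[0,0,0]],"yaw":[0,0,0,0,0,0,0,0,0,0],"jaw":[50,50,50,50,50,50,50,50,50,50]}' 70
python3 - <<'E'
from h import *
c,im=snap('w7')
s=env.state();print(s['position'].round(4),(s['wrist_force']@s['ee_rot']).round(1))
m=masks(im);b=blobs(m['blue'],500)[0][:,0];print(rect(plane(c,b,.05)))
P=plane(c,b,.05)[:,:2]-np.array([.4996,-.2506]);l=P@np.array([.9703,-.2419]);a=P@np.array([.2419,.9703])
q=(a>a.max()-.03)&(a<a.max()-.006);print('lateral edges',l[q].min()*1e3,l[q].max()*1e3,'port along',a.max()*1e3-100)
d=cams.camera('side');cv2.imwrite('pics/f.png',cv2.resize(d[85:165,310:410],(800,600),interpolation=cv2.INTER_CUBIC)[:600])
E
```

```text
t: 27.75
position: [0.5063, -0.2214, 0.0078]
ee_rot: [[0.243, 0.97, 0.0], [0.97, -0.243, 0.002], [0.002, -0.0, -1.0]]
wrist_force: [3.6, 7.3, 0.3]
finger_gap: 0.0593
gripper_force: 75.8
t: 28.75
position: [0.5063, -0.2214, 0.0078]
ee_rot: [[0.243, 0.97, 0.001], [0.97, -0.243, 0.002], [0.002, -0.0, -1.0]]
wrist_force: [2.3, 7.9, 0.5]
finger_gap: 0.0593
gripper_force: 75.8
[ 0.5063 -0.2215  0.0078] [ 9.   1.1 -0.9]
(array([ 509.7, -211. ]), 79.5, 59.7, 75.9)
lateral edges -29.602112849670664 30.093840599168093 port along -19.36512098795778
```

View pics/f.png

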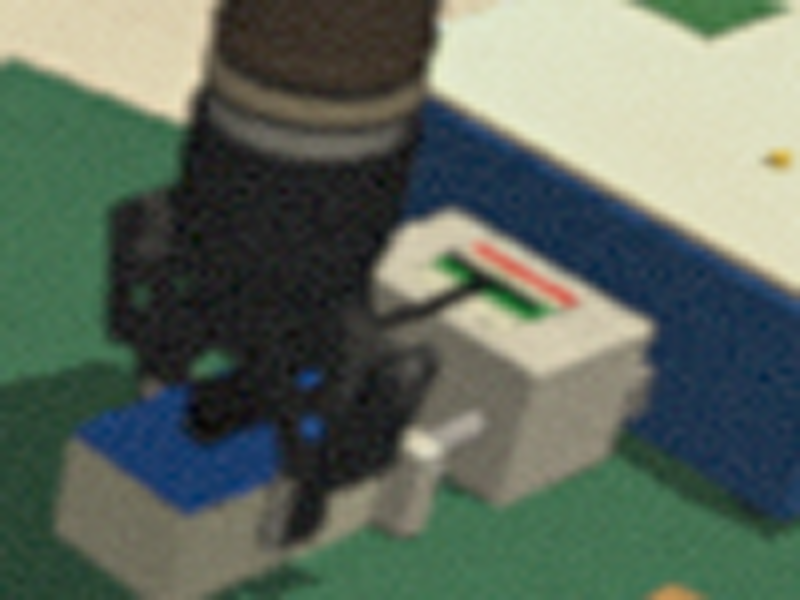

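The pointer bar at (485,283) is inside the green band. Plate travel is 19.4 mm, the chamber is centred on the ring within 0.3 mm, the lid is flush, and the push has been steady at about 8 N.

```bash
python3 -c "
from cell import job_done
print(job_done())"
```

```text
the job is handed in; nothing more can be done
None
```

I put the lid fully home and pressed the closed chamber squarely on the docking plate. It is centred to about 0.3 mm with the pointer in the green at about 8 N, and I handed the job in while still gripping and pressing. The port itself was never seen directly: I took it to face the dock because the opposite end showed none.

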